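# Set the side guide of a label dispenser

## Task

A narrow label roll has been put in the dispenser. With a fingertip on top, roll the knurled thumbwheel towards the left, stroke by stroke, until the sliding guide has closed in beside the roll and its pointer stands at the long gauge mark; then press the raised hold-down arm down until its roller rests on the label roll, and leave it there. Grip nothing: do not pinch the wheel or the arm, do not push the guide along or lift the roll by hand, do not squeeze the roll between the cheeks, and leave the other things on the table where they are.

Things in the scene. Friction and masses are not known exactly. Their poses are not given: they have to be found in the camera images.
- dispenser: label dispenser fixed to the table: grey base 186 x 240 mm. Origin on the table under its middle; x points to its rear, y to its left (seen from the robot), z up. In front: sloping gauge plate, and right of it the thumbwheel. Behind: the roll on two rods between a fixed cheek (left) and the sliding guide's cheek. Cheeks rise to 92 mm, the roll to 93 mm; only the hold-down arm and its post are higher
- guide (a joint): travel of the sliding guide (cheek and steel rack bar along the front) to the left towards the fixed cheek, m; 0 = fully open, grows as it closes: gap between the cheeks = 58 mm - travel. 0.030 = pointer exactly at the gauge mark (gap 28 mm, for the 25 mm roll); stop at 0.034. Driven by the thumbwheel through rack and pinion; stays where it is left
- thumbwheel (a joint): turn of the knurled thumbwheel, rad; grows as its top is rolled to the dispenser's left (+y of its frame). The guide travels 5.0 mm per rad, to the left as well. Light friction: 1 N at the rim turns it; it stays where it is left
- wheel_axis (a point): centre of the thumbwheel: knurled steel wheel, 60 mm diameter, 18 mm wide, front right of the dispenser, axle along the dispenser's x (fore and aft). Its top is 30 mm above this point (79 mm above the table), open from above; the black block 5 mm behind it is 10 mm lower than its top
- pointer_tip (a point): tip of the dark tapered pointer of the sliding guide, which runs along the gauge plate
- gauge_mark (a point): middle of the long bold line across the sloping gauge plate (the short ticks, every 5 mm, are only a scale). The pointer stands at it when the dispenser's y of both is equal
- hold_down (a joint): hold-down arm, rad; 0 = raised 43 deg, grows as it is pressed down; at 0.75 it is level and its roller touches the roll. Stiff hinge: about 1 N at its tab moves it, and it stays where it is left
- holddown_tab (a point): middle of the top face of the black ribbed tab (26 x 20 mm) at the free end of the hold-down arm: the place to press. The arm is a steel bar over the roll, pointing to the dispenser's front (-x); the tab swings down and forward about the pivot 79 mm behind it, and when the arm is level it stands 3 mm above the pivot, 15 mm higher than the cheeks
- holddown_pivot (a point): pivot of the hold-down arm (axis along the dispenser's y), at the rear left of the dispenser, 105 mm above the table
- roll_centre (a point): centre of the white label roll, 63 mm diameter, 25 mm wide, loose, lying across the two cradle rods with its axis along the dispenser's y. The closing guide may slide it along; once the hold-down arm rests on it, it can no longer jump out
- dropper_2_mid (a point): white dropper bottle with a green cap, 20 mm across, 64 mm tall, standing left of the dispenser; its middle. Loose; not part of the job
- tape_roll_mid (a point): roll of tan adhesive tape lying flat right of the dispenser, 104 mm across, 25 mm high; its middle. Loose; not part of the job
- timer_mid (a point): white digital timer, 64 x 64 x 20 mm, lying right of the front of the dispenser; its middle. Loose; not part of the job
- stapler_mid (a point): black hand stapler, 34 x 138 x 40 mm, left of the dispenser; its middle. Loose; not part of the job
- test_cassette_5_mid (a point): white test cassette, 70 x 20 x 6 mm, lying in front of the dispenser; its middle. Loose; not part of the job
- test_cassette_1_mid (a point): white test cassette, 70 x 20 x 6 mm, lying in front of the dispenser's left corner; its middle. Loose; not part of the job
Mind the look-alikes: they are no part of the job. What is shaped like the part that bears roll_centre but pink is not meant.

How it is judged:
On the way, in this order (a step that is already met when the one before it is completed fails the run):
1. the pointer stands at the gauge mark, with the hold-down arm still up (value of joint guide between 0.028 and 0.032 m and value of joint hold_down below 0.5 rad), for 0.2 s.
2. the hold-down arm rests on the roll (value of joint hold_down above 0.69 rad), for 0.2 s.
At the end, for the whole second after the job is handed in: The guide's pointer is within 2 mm of the gauge mark (guide travel 28 to 32 mm), the hold-down arm is down on the roll (roller within 3 mm of it), and the label roll lies at rest in its cradle, square between the cheeks (value of joint guide between 0.028 and 0.032 m and value of joint hold_down above 0.69 rad and x of roll_centre in the frame of dispenser between 0.03 and 0.04 m and z of roll_centre in the frame of dispenser between 0.057 and 0.067 m and angle between the z axis of label_roll and the y axis of dispenser, either way round below 0.15 rad and linear speed of label_roll below 0.02 m/s); the robot touches nothing.
It fails at once if the thumbwheel or the hold-down arm was pinched between the fingers (distance between the grasp point and wheel_axis below 0.036 m or distance between the grasp point and holddown_tab below 0.012 m).
It fails at once if the guide was pushed by hand instead of with the wheel (contact force between any of the arm, the fingers and guide above 3 N).
It fails at once if the label roll was lifted (z of roll_centre in the frame of dispenser above 0.08 m).
It fails at once if the label roll was squeezed between the cheeks (contact force between label_roll and guide above 12 N).
It fails at once if another thing on the table was moved or lifted (distance of any of dropper_2_mid, tape_roll_mid, timer_mid, stapler_mid, test_cassette_5_mid, test_cassette_1_mid from where it was at the start of the episode above 0.02 m).
It also fails if it takes over 56 s, if anything falls off the work surface, if the arm or the gripper's body presses on something with over 40 N, if the wrist force passes 120 N, or if a joint passes its speed limit or range.

## Robot

A 6-joint arm with a two-finger parallel gripper is mounted at the origin on a cart in front of the work surface, level with it; the furniture and walls round the work are solid. World frame = base frame: x ahead of the robot, y to its left, z up, the work surface at z = 0. Lengths are in m, angles in rad, forces in N, time in s.
With the tool pointing down it reaches from about 0.375 to 0.9 m from the base axis. Payload 3.1 kg.
Tool frame: the origin (TCP) lies between the finger pads; the fingertips stand 17 mm ahead of it and the grasp point (between the pads) lies 2 mm behind it; z points along the fingers, y is the line along which they close (so a half turn about z gives the same grasp; the last joint's range is limited). The gripper opens to 85 mm and grips with 20 to 120 N. Pads are 22 mm wide; open, the fingers measure 114 mm over their backs; the gripper's body (76 mm by 85 mm) begins 54 mm behind the grasp point. The pads swing forward as they close: fully open they stand 13 mm farther back than shut.
Start: joints at [0.988, 0.527, 1.433, -0, 1.181, -0.178], TCP at [0.246, 0.574, 0.248] pointing down, gripper open.
Joint ranges: [-3.08, 3.08], [-0.75, 2.2], [0.22, 2.44], [-1.43, 4.57], [0, 2.65], [-2.85, 2.85]. Speed limits (rad/s): [2.79, 2.79, 3.14, 3.14, 3.14, 3.14].

## Interface

Orientations are given as a unit quaternion [x, y, z, w].
In Python, from station import sense, vision, order gives the robot as it stands.
- The arm moves only by the shell command python3 -m crank 'ROWS' [OPENING] [FORCE]. ROWS is JSON, a list of rows, each an object with "dp": the shift along the world's x, y, z in units of 30 mm (1.0 is 30 mm), a list of three; "angular": the turn, a rotation vector about the world's x, y, z in degrees, a list of three. In form: [{"dp": [dx, dy, dz], "angular": [ax, ay, az]}, ...]. A call has 1 to 20 rows; each row shifts and turns the commanded pose from where the row before left it; what a row does not reach is not made up. A row lasts 1/10 s, in which the tool goes at most 50 mm and 8.59 degrees, less where a joint would pass 70% of its speed; a pose out of reach is approached as far as the arm can. A call is refused whole if a number of a shift passes 1 or a number of a turn 8.59, either way. A call with a gripper value outside its range is refused whole. OPENING is the closure, from 0 (fully open) to 1 (shut), set as the call begins (- or left out, the last holds). The fingers move at their own pace and stop on an object; FORCE is the grip in N (left out, the last holds). Time passes only in rows, so rows that do not move let the fingers close. It gives the time, the measured TCP pose, the force, the opening and the grip force at its end, in the units of the state.
- sense(): the state, without advancing time (a new reading comes with each control period).
- vision.snapshot(name): name is "side" or "top"; returns a dict with "image" (420x560x3 uint8, blue, green, red), "range_z" (420x560 float32, m along the optical axis (not along the pixel's ray), 0 where there is no reading), "mtx" (3x3 intrinsics, pixels), "pose" (4x4, takes a point from camera to world coordinates). Camera axes: x right, y down, z forward; pixel columns grow to the right and rows downward; lengths in m; the calibration is good to about 2 mm. A picture is of the moment at which its call begins.
- order.sign_off(): hands the job in; it is judged then, once.
The state is a dict: "t": time; "q": joint angles; "qd": joint speeds; "tau": joint torques, N m; "tcp_pos": TCP position; "tool_rot": TCP orientation; "force": force on the tool from outside, world axes, zero at the start; "ft_torque": the same for the moment, N m; "finger_gap": opening from 0.0 (shut) to 1.0 (fully open); "gripper_force": force on a finger pad.
Only numpy, scipy, OpenCV 4.12 (cv2) and the standard library are available. Lean on these libraries where they do the work, as an engineer would, in place of code of your own. Each camera call takes 0.05 s, during which the arm holds its last target. There are 200 camera calls.

## Working session

There is one attempt and no reset: what is moved stays moved. The work goes in short steps, Python scripts to look and compute and a shell command to move; the robot and the scene stay as the last step left them, time stands still between calls to the robot, and variables do not carry over. Pictures are saved under pics/ and viewed, at most 10 in all, crops included, and the job is handed in when it is done.

```bash
mkdir -p pics
cat > h.py <<'E'
import numpy as np,cv2
from station import sense,vision,order
def snap(n,f=None):
    s=vision.snapshot(n)
    if f: cv2.imwrite('pics/'+f,s['image'])
    np.savez('last_'+n,**s); return s
def world(s):
    z=s['range_z'];h,w=z.shape;K=s['mtx'];u,v=np.meshgrid(np.arange(w),np.arange(h))
    P=np.stack([(u-K[0,2])/K[0,0]*z,(v-K[1,2])/K[1,1]*z,z,np.ones_like(z)],-1)@s['pose'].T
    P=P[...,:3];P[z==0]=np.nan;return P
def proj(s,p):
    c=np.linalg.inv(s['pose'])@np.r_[p,1];q=s['mtx']@c[:3];return q[:2]/q[2]
E
python3 - <<'E'
from h import *
a=snap('top','t0.png');b=snap('side','s0.png')
for s in(a,b):print(s['pose'].round(3),s['mtx'].round(1))
print(sense())
E
```

```text
[[-0.023 -0.996  0.084  0.445]
 [-1.     0.022 -0.015  0.003]
 [ 0.013 -0.085 -0.996  1.1  ]
 [ 0.     0.     0.     1.   ]] [[509.4   0.  267. ]
 [  0.  509.4 216.1]
 [  0.    0.    1. ]]
[[ 0.999  0.008  0.046  0.491]
 [-0.039 -0.392  0.919 -0.789]
 [ 0.025 -0.92  -0.392  0.453]
 [ 0.     0.     0.     1.   ]] [[411.    0.  286.8]
 [  0.  411.  208.1]
 [  0.    0.    1. ]]
{'t': 0.1, 'q': array([ 9.87481769e-01,  5.28401109e-01,  1.43375739e+00,  2.95532375e-05,
        1.18143012e+00, -1.78503647e-01]), 'qd': array([-0.00205312, -0.00112753, -0.00405898,  0.00158872, -0.00047468,
        0.00079066]), 'tau': array([ 5.63112189e-05, -4.43304849e+01, -1.78588039e+01, -2.44193570e-04,
        3.89342065e-03, -2.14528444e-05]), 'tcp_pos': array([0.24578026, 0.57398303, 0.24741964]), 'tool_rot': array([ 2.01031668e-01,  9.79584234e-01, -9.21376765e-04, -3.83701215e-04]), 'force': array([0.6422439 , 0.35609874, 0.2344779 ]), 'ft_torque': array([0.02552881, 0.00041805, 0.01195177]), 'gripper_force': 0.0, 'finger_gap': 1.0008908343950962}
```

View pics/t0.png

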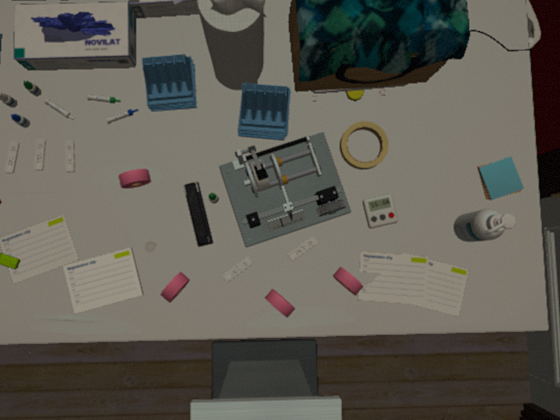

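View pics/s0.png

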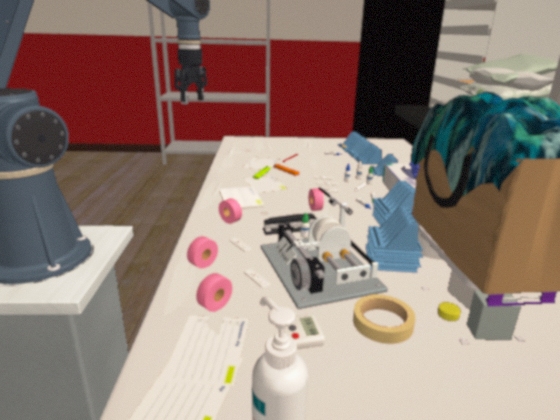

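The top view shows the dispenser at about (285,190), with the wheel near (328,200) and the white roll near (260,170). The pink look-alike rolls are at (135,178), (175,287), (280,303) and (348,280). Next I crop in close.

Run:
```python
from h import *
a=dict(np.load('last_top.npz'));b=dict(np.load('last_side.npz'))
c=cv2.resize(a['image'][125:250,210:360],None,fx=5,fy=4.7*5/4.7,interpolation=cv2.INTER_CUBIC)[:600]
c=cv2.convertScaleAbs(c,alpha=1.8)
d=cv2.resize(b['image'][200:310,250:390],None,fx=5,fy=5,interpolation=cv2.INTER_CUBIC)
cv2.imwrite('pics/c1.png',c);cv2.imwrite('pics/c2.png',d)
P=world(a)
for n,(u,v) in dict(c_fl=(247,244),c_fr=(349,212),c_rr=(322,134),c_rl=(220,165)).items():print(n,P[v,u].round(4))
# fit base: points with z 2..20 near
m=(P[...,2]>.004)&(P[...,2]<.02)
m[:125]=0;m[250:]=0;m[:,:216]=0;m[:,360:]=0
n,l,st,ce=cv2.connectedComponentsWithStats(m.astype(np.uint8));print(st[1:][st[1:,4]>50])
k=1+st[1:,4].argmax();print(cv2.minAreaRect(P[l==k][:,:2].astype(np.float32)), np.nanmedian(P[l==k][:,2]))
q=P[125:250,210:360]
for u0 in range(0,150,150):pass
W=P[185:220,312:348];i=W[...,2]>.068
print('wheel>68',W[i].mean(0),i.sum(),np.nanmax(W[...,2]),(np.argwhere(i)+[185,312]).mean(0))
```

```text
c_fl [0.4782 0.0305 0.0117]
c_fr [ 0.5418 -0.1899  0.0123]
c_rr [ 0.7132 -0.1373  0.0131]
c_rl [6.521e-01 8.630e-02 4.000e-04]
[[ 238  133   46    7  119]
 [ 219  133  132  115 5527]
 [ 339  139   21   31   63]
 [ 278  155   36   21  422]
 [ 266  168   11   14   95]
 [ 297  238   19   12   62]]
((0.5946303606033325, -0.05337156355381012), (0.18942540884017944, 0.24332256615161896), 17.397483825683594) 0.012832765502300836
wheel>68 [ 0.5560099  -0.14107123  0.07319037] 280 0.08197726023194485 [202.80714286 329.975     ]
```

View pics/c1.png

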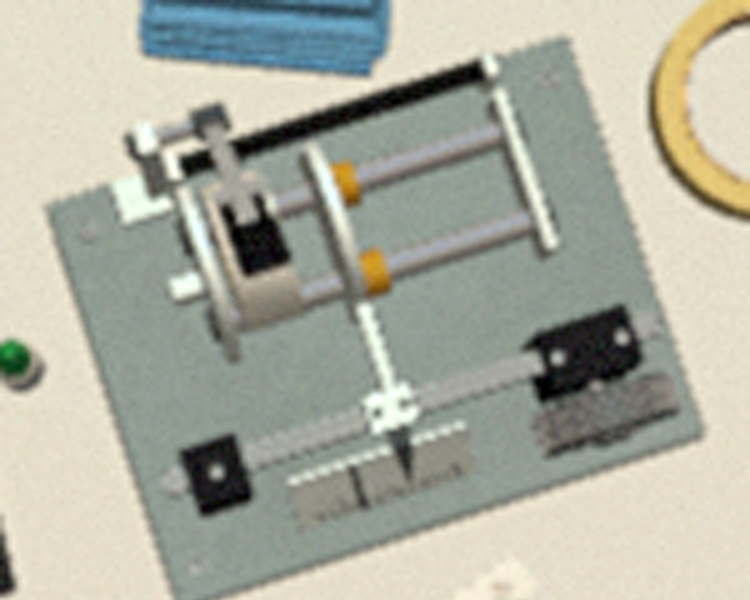

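View pics/c2.png

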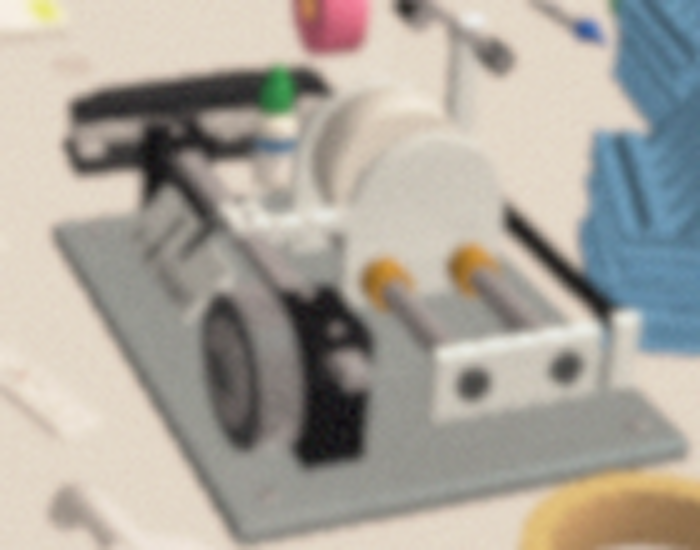

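The crops show only one white roll, between the cheeks, with the hold-down arm's black tab above it at crop-1 (260,240). The wheel is at crop (608,413), the pointer tip at (408,480) and the long mark at (360,487). Next I measure these in the dispenser frame.

```bash
cat >> h.py <<'E'
yaw=np.deg2rad(17.4);R=np.array([[np.cos(yaw),-np.sin(yaw),0],[np.sin(yaw),np.cos(yaw),0],[0,0,1]]);O=np.array([.5946,-.0534,0])
def D(p):return (np.asarray(p)-O)@R
def Wd(p):return R@np.asarray(p,float)+O
E
python3 - <<'E'
from h import *
a=dict(np.load('last_top.npz'));P=world(a);Q=D(P)
def ray(u,v,z):
    K=a['mtx'];d=a['pose'][:3,:3]@[(u-K[0,2])/K[0,0],(v-K[1,2])/K[1,1],1];c=a['pose'][:3,3];return c+d*(z-c[2])/d[2]
p=Q[183:222,308:352].reshape(-1,3);p=p[p[:,2]>.055]
for x in np.arange(-.1,-.02,.005):
    m=abs(p[:,0]-x)<.0025
    if m.sum()>2:print(x.round(3),m.sum(),'zmax',p[m,2].max().round(3),'y',p[m,1].min().round(3),p[m,1].max().round(3), 'z>72 ymean',p[m&(p[:,2]>.07),1].mean().round(4))
for n,u,v in(('tip',291.6,221.3),('mark',282,222.4)):
    print(n,P[round(v),round(u)],[D(ray(u,v,z)).round(4) for z in(.03,.04)],Q[round(v),round(u)])
for n,u,v in(('wheel mid',331.6,207.6),('tab',261.8,173)):
    print(n,P[int(v),int(u)].round(4),Q[int(v),int(u)].round(4))
t=Q[150:200,240:290].reshape(-1,3);t=t[t[:,2]>.115]
print('high',len(t),t.min(0),t.max(0))
t=Q[160:182,254:270];print('tabz',(t[::3,::2,2]*1000).round())
for s in (15,):
  q=Q.reshape(-1,3);m=(abs(q[:,0])<.13)&(abs(q[:,1])<.14);i=np.nanargmax(np.where(m,q[:,2],-1));print(q[i])
E
```

```text
-0.085 3 zmax 0.059 y -0.076 -0.065 z>72 ymean nan
-0.08 58 zmax 0.079 y -0.102 -0.045 z>72 ymean -0.0717
-0.075 70 zmax 0.082 y -0.101 -0.044 z>72 ymean -0.0716
-0.07 68 zmax 0.082 y -0.102 -0.045 z>72 ymean -0.0713
-0.065 67 zmax 0.08 y -0.102 -0.043 z>72 ymean -0.0714
-0.055 48 zmax 0.073 y -0.091 -0.053 z>72 ymean -0.0752
-0.05 48 zmax 0.071 y -0.101 -0.053 z>72 ymean -0.0811
-0.045 86 zmax 0.073 y -0.105 -0.031 z>72 ymean -0.0805
-0.04 85 zmax 0.071 y -0.104 -0.033 z>72 ymean -0.089
-0.035 49 zmax 0.072 y -0.092 -0.053 z>72 ymean -0.077
-0.03 8 zmax 0.069 y -0.09 -0.054 z>72 ymean nan
tip [ 0.52294373 -0.06488916  0.04221852] [array([-0.0715,  0.0105,  0.03  ]), array([-0.072 ,  0.0113,  0.04  ])] [-0.07181304  0.01046473  0.04221852]
mark [ 0.52111706 -0.04386616  0.04507744] [array([-0.0672,  0.0304,  0.03  ]), array([-0.0678,  0.031 ,  0.04  ])] [-0.06726938  0.03107197  0.04507744]
wheel mid [ 0.547  -0.1424  0.0767] [-0.072  -0.0707  0.0767]
tab [ 0.6053 -0.002   0.1602] [0.0256 0.0459 0.1602]
high 232 [0.01356021 0.03671508 0.11528097] [0.07575128 0.05653463 0.16614027]
tabz [[129. 132.  75.  76.   8.  15.  14.  16.]
 [136. 135. 137. 140. 139.   9.  34.  35.]
 [138. 140. 142. 136. 130.  31.  35.  37.]
 [130. 131. 148. 148. 152. 150.  19.   9.]
 [ 90. 151. 151. 156. 154. 161.  10.  12.]
 [ 93. 155. 159. 161. 161. 160. 163.  15.]
 [ 52.  91. 162. 166. 161. 164. 161.  11.]
 [ 16.  91.  88.  88.  89.  84.  83.  82.]]
[ 0.12982955 -0.13965647  0.33616146]<stdin>:8: RuntimeWarning: Mean of empty slice.
  ret = ret.dtype.type(ret / rcount)
```

Measurements check out: the wheel top reads 0.079–0.082 at dispenser (-0.072,-0.072), and pointer and mark are about 20 mm apart, so about 4 rad of turn is needed. I close the gripper, align it and approach.

```bash
python3 -m crank '[{"dp":[0.4,-0.97,0],"angular":[0,0,8.12]},{"dp":[0.4,-0.97,0],"angular":[0,0,8.12]},{"dp":[0.4,-0.97,0],"angular":[0,0,8.12]},{"dp":[0.4,-0.97,0],"angular":[0,0,8.12]},{"dp":[0.4,-0.97,0],"angular":[0,0,8.12]},{"dp":[0.4,-0.97,0],"angular":[0,0,0]},{"dp":[0.4,-0.97,0],"angular":[0,0,0]},{"dp":[0.4,-0.97,0],"angular":[0,0,0]},{"dp":[0.4,-0.97,0],"angular":[0,0,0]},{"dp":[0.4,-0.97,0],"angular":[0,0,0]},{"dp":[0.4,-0.97,0],"angular":[0,0,0]},{"dp":[0.4,-0.97,0],"angular":[0,0,0]},{"dp":[0.4,-0.97,0],"angular":[0,0,0]},{"dp":[0.4,-0.97,0],"angular":[0,0,0]},{"dp":[0.4,-0.97,0],"angular":[0,0,0]},{"dp":[0.4,-0.97,0],"angular":[0,0,0]},{"dp":[0.4,-0.97,0],"angular":[0,0,0]},{"dp":[0.4,-0.97,0],"angular":[0,0,0]},{"dp":[0.4,-0.97,0],"angular":[0,0,0]},{"dp":[0.4,-0.97,0],"angular":[0,0,0]}]' 1 20
python3 -m crank '[{"dp":[0.36,-0.83,0],"angular":[0,0,0]},{"dp":[0.36,-0.83,0],"angular":[0,0,0]},{"dp":[0.36,-0.83,0],"angular":[0,0,0]},{"dp":[0.36,-0.83,-0.6],"angular":[0,0,0]},{"dp":[0.36,-0.83,-0.8],"angular":[0,0,0]},{"dp":[0.36,-0.83,-0.8],"angular":[0,0,0]},{"dp":[0,0,-0.8],"angular":[0,0,0]},{"dp":[0,0,-0.6],"angular":[0,0,0]},{"dp":[0,0,0],"angular":[0,0,0]},{"dp":[0,0,0],"angular":[0,0,0]}]'
python3 - <<'E'
from h import *
s=sense();print(s['q'],s['tcp_pos'],s['tool_rot'],D(s['tcp_pos']),s['force'])
b=snap('side')
cv2.imwrite('pics/c3.png',cv2.resize(b['image'][180:310,230:390],None,fx=4.5,fy=4.5,interpolation=cv2.INTER_CUBIC))
E
```

```text
t: 2.1
tcp_pos: [0.4862, -0.0087, 0.248]
tool_rot: [-0.151, 0.989, 0.0, -0.0]
force: [-0.1, 1.0, -0.1]
finger_gap: -0.001
gripper_force: 0.0
t: 3.1
tcp_pos: [0.5507, -0.1568, 0.1401]
tool_rot: [-0.151, 0.988, 0.0, -0.0]
force: [0.2, -0.0, -0.1]
finger_gap: 0.002
gripper_force: 0.0
[-4.72466576e-01  6.04186933e-01  1.66090683e+00  2.19477698e-05
  8.77552359e-01 -2.34707904e+00] [ 0.55073528 -0.15680425  0.14008935] [-1.51317546e-01  9.88485065e-01  3.14770265e-04 -4.22424305e-04] [-0.07277958 -0.08555516  0.14008935] [ 0.18841936 -0.03183361 -0.12317576]
```

View pics/c3.png

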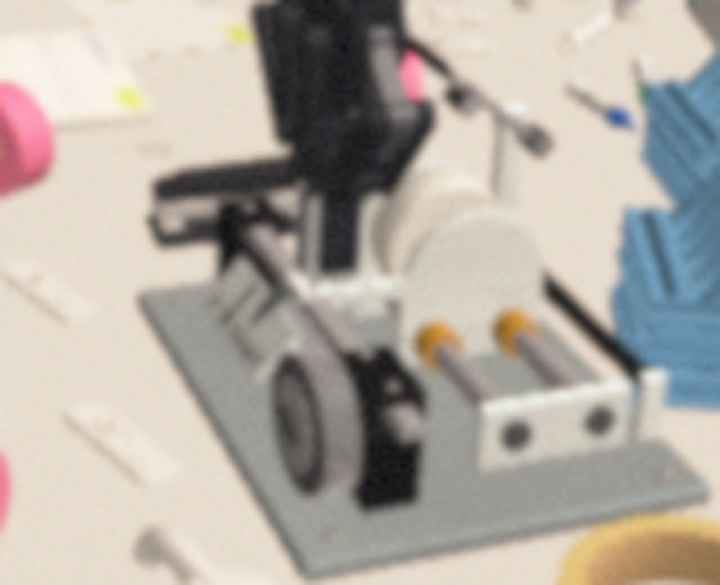

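The fingertip is at about crop (330,270), straight over the wheel's top at (320,345). I lower it slowly until it touches.

```bash
python3 -m crank '[{"dp":[0,0,-0.5],"angular":[0,0,0]},{"dp":[0,0,-0.5],"angular":[0,0,0]},{"dp":[0,0,-0.3],"angular":[0,0,0]},{"dp":[0,0,0],"angular":[0,0,0]}]'
python3 -m crank '[{"dp":[0,0,-0.08],"angular":[0,0,0]},{"dp":[0,0,0],"angular":[0,0,0]}]'
python3 -m crank '[{"dp":[0,0,-0.05],"angular":[0,0,0]},{"dp":[0,0,0],"angular":[0,0,0]}]'
python3 -m crank '[{"dp":[0,0,-0.03],"angular":[0,0,0]},{"dp":[0,0,0],"angular":[0,0,0]}]'
```

```text
t: 3.55
tcp_pos: [0.5507, -0.1566, 0.1012]
tool_rot: [-0.151, 0.988, 0.0, -0.0]
force: [0.3, 1.0, -0.1]
finger_gap: -0.003
gripper_force: 0.0
t: 3.75
tcp_pos: [0.5513, -0.1571, 0.0995]
tool_rot: [-0.151, 0.988, -0.0, 0.001]
force: [-0.6, 0.1, -0.3]
finger_gap: 0.0
gripper_force: 0.0
t: 3.95
tcp_pos: [0.551, -0.157, 0.0977]
tool_rot: [-0.151, 0.988, -0.0, 0.0]
force: [-0.2, -0.3, -0.1]
finger_gap: -0.001
gripper_force: 0.0
t: 4.15
tcp_pos: [0.5509, -0.1569, 0.0965]
tool_rot: [-0.151, 0.988, 0.0, 0.0]
force: [-0.0, -0.2, -0.1]
finger_gap: 0.004
gripper_force: 0.0
```

```bash
python3 -m crank '[{"dp":[0,0,-0.04],"angular":[0,0,0]},{"dp":[0,0,0],"angular":[0,0,0]}]'
python3 -m crank '[{"dp":[0,0,-0.03],"angular":[0,0,0]},{"dp":[0,0,0],"angular":[0,0,0]}]'
```

```text
t: 4.35
tcp_pos: [0.551, -0.157, 0.0954]
tool_rot: [-0.151, 0.988, -0.0, 0.0]
force: [0.1, 0.1, 1.1]
finger_gap: -0.0
gripper_force: 0.4
t: 4.55
tcp_pos: [0.5513, -0.1575, 0.095]
tool_rot: [-0.151, 0.988, -0.001, 0.0]
force: [-0.7, -0.6, 3.7]
finger_gap: -0.0
gripper_force: 2.1
```

```bash
python3 -m crank '[{"dp":[-0.04,0.127,0],"angular":[0,0,0]},{"dp":[-0.04,0.127,0],"angular":[0,0,0]},{"dp":[-0.04,0.127,0],"angular":[0,0,0]},{"dp":[-0.04,0.127,0],"angular":[0,0,0]}]'
python3 -m crank '[{"dp":[-0.04,0.127,0],"angular":[0,0,0]},{"dp":[-0.04,0.127,0],"angular":[0,0,0]},{"dp":[-0.04,0.127,0],"angular":[0,0,0]},{"dp":[0,0,0],"angular":[0,0,0]}]'
python3 - <<'E'
from h import *
print(D(sense()['tcp_pos']))
a=snap('top')
cv2.imwrite('pics/c4.png',cv2.convertScaleAbs(cv2.resize(a['image'][150:250,220:360],None,fx=5,fy=5,interpolation=cv2.INTER_CUBIC),alpha=1.8))
E
```

```text
t: 4.95
tcp_pos: [0.5466, -0.1424, 0.0959]
tool_rot: [-0.151, 0.988, -0.001, 0.001]
force: [-3.1, -1.3, 10.3]
finger_gap: 0.001
gripper_force: 4.9
t: 5.35
tcp_pos: [0.5421, -0.1295, 0.0942]
tool_rot: [-0.151, 0.988, 0.0, -0.0]
force: [0.0, 1.7, 1.9]
finger_gap: 0.003
gripper_force: 1.2
[-0.07288503 -0.0568578   0.0942312 ]
```

View pics/c4.png

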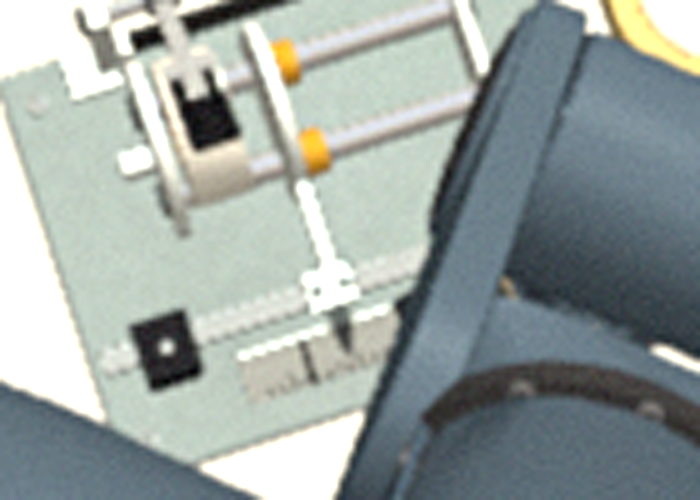

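The pointer tip is now at about full-image (289.6,220.4) and the mark at (282.2,221.6), so it moved left by about 4–5 mm. I'll write an automatic gauge reader and repeat the stroke.

```bash
cat >> h.py <<'E'
def gauge(a,show=False):
    g=cv2.GaussianBlur(cv2.cvtColor(a['image'],cv2.COLOR_BGR2GRAY),(0,0),.6).astype(np.float32)
    ys=np.arange(-.01,.05,.001);out={}
    for x in(-.060,-.064,-.068,-.071):
        uv=np.array([proj(a,Wd([x,y,.036])) for y in ys],np.float32)
        out[x]=cv2.remap(g,uv[None,:,0].copy(),uv[None,:,1].copy(),cv2.INTER_LINEAR)[0]
    for x,p in out.items():
        b=np.median(p);i=[k for k in range(1,len(p)-1) if p[k]<=p[k-1] and p[k]<p[k+1] and p[k]<b-8]
        print(x,round(float(b)),[(round(float(ys[k])*1e3),round(float(p[k]))) for k in i])
E
python3 -c "
from h import *
gauge(dict(np.load('last_top.npz')))"
python3 -m crank '[{"dp":[0,0,0.35],"angular":[0,0,0]},{"dp":[0.094,-0.297,0],"angular":[0,0,0]},{"dp":[0.094,-0.297,0],"angular":[0,0,0]},{"dp":[0.094,-0.297,0],"angular":[0,0,0]},{"dp":[0,0,-0.35],"angular":[0,0,0]},{"dp":[0,0,0],"angular":[0,0,0]},{"dp":[-0.04,0.127,0],"angular":[0,0,0]},{"dp":[-0.04,0.127,0],"angular":[0,0,0]},{"dp":[-0.04,0.127,0],"angular":[0,0,0]},{"dp":[-0.04,0.127,0],"angular":[0,0,0]},{"dp":[-0.04,0.127,0],"angular":[0,0,0]},{"dp":[-0.04,0.127,0],"angular":[0,0,0]},{"dp":[-0.04,0.127,0],"angular":[0,0,0]},{"dp":[0,0,0],"angular":[0,0,0]}]'
python3 -c "
from h import *
gauge(snap('top'));print(D(sense()['tcp_pos']))"
```

```text
-0.06 105 [(15, 43), (32, 76)]
-0.064 107 [(14, 54), (32, 69)]
-0.068 104 [(15, 84), (33, 74)]
-0.071 98 [(-8, 33), (32, 64)]
t: 6.8
tcp_pos: [0.5427, -0.1297, 0.0943]
tool_rot: [-0.151, 0.988, 0.0, 0.0]
force: [0.9, 2.3, 4.2]
finger_gap: 0.002
gripper_force: 2.4
-0.06 105 [(19, 41), (32, 75)]
-0.064 107 [(19, 58), (32, 70)]
-0.068 104 [(20, 80), (33, 75)]
-0.071 97 [(-8, 35), (32, 64)]
[-0.07236738 -0.05734557  0.094257  ]
```

```bash
for i in 1; do python3 -m crank '[{"dp":[0,0,0.35],"angular":[0,0,0]},{"dp":[0.094,-0.297,0],"angular":[0,0,0]},{"dp":[0.094,-0.297,0],"angular":[0,0,0]},{"dp":[0.094,-0.297,0],"angular":[0,0,0]},{"dp":[0,0,-0.35],"angular":[0,0,0]},{"dp":[0,0,0],"angular":[0,0,0]},{"dp":[-0.04,0.127,0],"angular":[0,0,0]},{"dp":[-0.04,0.127,0],"angular":[0,0,0]},{"dp":[-0.04,0.127,0],"angular":[0,0,0]},{"dp":[-0.04,0.127,0],"angular":[0,0,0]},{"dp":[-0.04,0.127,0],"angular":[0,0,0]},{"dp":[-0.04,0.127,0],"angular":[0,0,0]},{"dp":[-0.04,0.127,0],"angular":[0,0,0]},{"dp":[0,0,0],"angular":[0,0,0]}]'; done
python3 -m crank '[{"dp":[0,0,0.35],"angular":[0,0,0]},{"dp":[0.094,-0.297,0],"angular":[0,0,0]},{"dp":[0.094,-0.297,0],"angular":[0,0,0]},{"dp":[0.094,-0.297,0],"angular":[0,0,0]},{"dp":[0,0,-0.35],"angular":[0,0,0]},{"dp":[0,0,0],"angular":[0,0,0]},{"dp":[-0.04,0.127,0],"angular":[0,0,0]},{"dp":[-0.04,0.127,0],"angular":[0,0,0]},{"dp":[-0.04,0.127,0],"angular":[0,0,0]},{"dp":[-0.04,0.127,0],"angular":[0,0,0]},{"dp":[-0.04,0.127,0],"angular":[0,0,0]},{"dp":[-0.04,0.127,0],"angular":[0,0,0]},{"dp":[-0.04,0.127,0],"angular":[0,0,0]},{"dp":[0,0,0],"angular":[0,0,0]}]'
python3 -c "
from h import *
a=snap('top');gauge(a);print(D(sense()['tcp_pos']))
Q=D(world(a));q=Q.reshape(-1,3)
m=(q[:,2]>.075)&(q[:,2]<.1)&(q[:,0]>-.01)&(q[:,0]<.09)&(abs(q[:,1])<.09)
print(np.histogram(q[m,1],np.arange(-.05,.08,.003)))"
```

```text
t: 8.25
tcp_pos: [0.5429, -0.1299, 0.0943]
tool_rot: [-0.151, 0.988, 0.0, 0.0]
force: [1.6, 1.4, 5.3]
finger_gap: -0.001
gripper_force: 2.6
t: 9.65
tcp_pos: [0.543, -0.13, 0.0943]
tool_rot: [-0.151, 0.989, 0.0, 0.001]
force: [0.7, 2.7, 5.0]
finger_gap: -0.0
gripper_force: 2.7
-0.06 106 [(30, 43)]
-0.064 108 [(31, 54)]
-0.068 105 [(31, 58)]
-0.071 98 [(-8, 32), (32, 62)]
[-0.07213401 -0.05765973  0.09433608]
(array([ 0,  0,  0,  0,  0,  0,  0,  0,  0,  0,  0,  0,  0,  0,  0,  0,  0,
        0,  0,  0,  0,  0,  0,  0,  0, 26, 44, 32, 13, 11, 12, 10, 12, 14,
       24, 39,  0, 32, 45, 16,  4,  3,  3]), array([-0.05 , -0.047, -0.044, -0.041, -0.038, -0.035, -0.032, -0.029,
       -0.026, -0.023, -0.02 , -0.017, -0.014, -0.011, -0.008, -0.005,
       -0.002,  0.001,  0.004,  0.007,  0.01 ,  0.013,  0.016,  0.019,
        0.022,  0.025,  0.028,  0.031,  0.034,  0.037,  0.04 ,  0.043,
        0.046,  0.049,  0.052,  0.055,  0.058,  0.061,  0.064,  0.067,
        0.07 ,  0.073,  0.076,  0.079]))
```

```bash
python3 -c "
from h import *
a=dict(np.load('last_top.npz'))
cv2.imwrite('pics/c5.png',cv2.convertScaleAbs(cv2.resize(a['image'][185:240,240:310],None,fx=10,fy=10,interpolation=cv2.INTER_CUBIC),alpha=1.8))
o=[255*0]
g=cv2.cvtColor(a['image'],cv2.COLOR_BGR2GRAY)
print(g[208:230,270:298])"
```

```text
[[111 111 109 160 193 192 186 184 184 180 141  94 141 152 121 125 128 128
  119 110 110 102  91  91 103 110 112 114]
 [113 120 118 150 177 161 154 170 183 184 148 105 141 148 123 117 106 108
  101  91  91 104 111 112 110 112 110 114]
 [119 129 128 126 134 106 110 163 187 189 173 161 176 178 142 104  90  90
  105 109 111 111 112 114 113 114 119 126]
 [124 124 123 117 134 128 138 178 187 187 184 186 187 178 139 105 109 108
  113 111 111 110 111 121 131 151 154 141]
 [124 126 126 122 147 168 176 184 187 187 170 157 155 137 111 108 109 110
  112 113 120 130 149 150 147 161 155 125]
 [127 127 127 116 120 163 188 171 155 151 121  80  92 108 110 113 112 117
  132 149 150 148 160 153 123 107 108 108]
 [119 110 113 102  95 133 157 130  83  65  62  60  82 110 119 130 147 152
  145 162 154 122 106 107 101 102 101 107]
 [104  90  96 107 106 102 104  99  77  58  59  60  82 133 149 144 160 153
  120 108 108 105 103 104 106 106 108 108]
 [107 112 109 112 110 107 109 113  92  62  57  54  76 139 153 118 106 107
  104 104 104 104 106 109 109 107 108 109]
 [111 109 111 113 113 116 132 148 128  71  47  
[... 774 characters left out ...]
109 108 111 110 109 108 107 104 102 109 109  79  51  91 107  91  92 101
  101 100  98 106 112 116 112 108  72  34]
 [111 110 108 107 107 109 110 102  93 100 104  80  48  72  99  92  91 102
  105 113 113 111 114 114 115 100  63  30]
 [106 107 109 107 107 102 103 105  90  90  96  82  67  73  99 106 109 113
  111 112 112 114 115 114 111  86  43  26]
 [107 107 108  97  99  99  93  96  94  97 102 105 100 102 111 114 113 115
  114 114 113 112 113 116  99  62  36  31]
 [109 108 106  96  91 101  99  97 105 106 113 115 114 116 112 114 111 114
  111 111 111 112 114 113  89  42  28  42]
 [105 109 108 107 100 106 114 112 111 115 112 113 114 112 114 113 113 114
  115 109 111 111 116 112  81  35  32  49]]
```

View pics/c5.png

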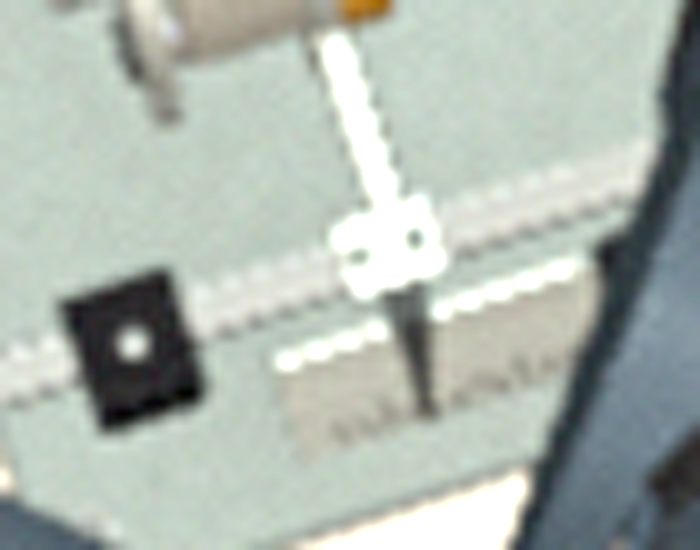

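The pointer now visually covers the long mark, at full-image (281.5,220). I check it to sub-pixel level against the bare mark in the first picture.

```bash
python3 -c "
from h import *
b=dict(np.load('last_top.npz'))['image'];a=cv2.imread('pics/t0.png')
def cen(im,v,u0,u1):
    r=110-cv2.cvtColor(im,cv2.COLOR_BGR2GRAY)[v,u0:u1].astype(float);r[r<12]=0;return (r*np.arange(u0,u1)).sum()/r.sum()
for v in range(217,227):print(v,'mark',cen(a,v,278,287).round(2),'now',cen(b,v,278,287).round(2),'ptr0',cen(a,v,288,296).round(2))
"
```

```text
217 mark 284.16 now 280.82 ptr0 291.16
218 mark 282.21 now 280.95 ptr0 291.34
219 mark 281.64 now 281.04 ptr0 291.41
220 mark 281.71 now 281.3 ptr0 291.64
221 mark 281.76 now 281.48 ptr0 291.84
222 mark 281.85 now 281.55 ptr0 291.54
223 mark 281.97 now 281.82 ptr0 291.2
224 mark 282.2 now 282.8 ptr0 291.16
225 mark 282.08 now 282.38 ptr0 291.45
226 mark 281.8 now 281.02 ptr0 291.49
```

```bash
python3 -c "
from h import *
b=dict(np.load('last_top.npz'));a0=cv2.imread('pics/t0.png')
ys=np.arange(-.005,.05,.0005)
def prof(im,x):
    z=.040+(x+.072)*.6
    uv=np.array([proj(b,Wd([x,y,z])) for y in ys],np.float32)
    g=cv2.cvtColor(im,cv2.COLOR_BGR2GRAY).astype(np.float32)
    return cv2.remap(g,uv[None,:,0].copy(),uv[None,:,1].copy(),cv2.INTER_CUBIC)[0]
def cen(p,c,w=.006):
    m=abs(ys-c)<w;r=np.clip(100-p[m],0,None);return round(float((r*ys[m]).sum()/r.sum()*1e3),2)
for x in np.arange(-.074,-.056,.002):
    p,q=prof(a0,x),prof(b['image'],x);print(x.round(3),'ptr0',cen(p,.0105),'mark',cen(p,.0315),'now',cen(q,.031))
"
```

```text
-0.074 ptr0 10.76 mark 31.96 now 32.18
-0.072 ptr0 10.67 mark 32.09 now 32.64
-0.07 ptr0 10.72 mark 32.1 now 32.14
-0.068 ptr0 10.74 mark 32.18 now 31.9
-0.066 ptr0 10.64 mark 32.15 now 31.51
-0.064 ptr0 10.71 mark 31.97 now 31.18
-0.062 ptr0 10.43 mark 32.01 now 30.94
-0.06 ptr0 10.46 mark 32.07 now 30.71
-0.058 ptr0 10.15 mark 31.66 now 30.45
```

```bash
python3 -c "
from h import *
b=dict(np.load('last_top.npz'));a0=cv2.imread('pics/t0.png')
S=8
def rect(im):
    # grid 0.25mm: rows x -.056..-.076, cols y .05..-.005
    xs=np.arange(-.052,-.080,-.00025);ys=np.arange(.05,-.005,-.00025)
    m=np.array([[proj(b,Wd([x,y,.040+(x+.072)*.6])) for y in ys] for x in xs],np.float32)
    return cv2.remap(im,m[...,0].copy(),m[...,1].copy(),cv2.INTER_CUBIC)
r=np.vstack([rect(a0),rect(b['image'])]);r=cv2.convertScaleAbs(cv2.resize(r,None,fx=3,fy=2.6),alpha=1.8)
cv2.imwrite('pics/c6.png',r);print(r.shape)
"
```

```text
(588, 660, 3)
```

View pics/c6.png

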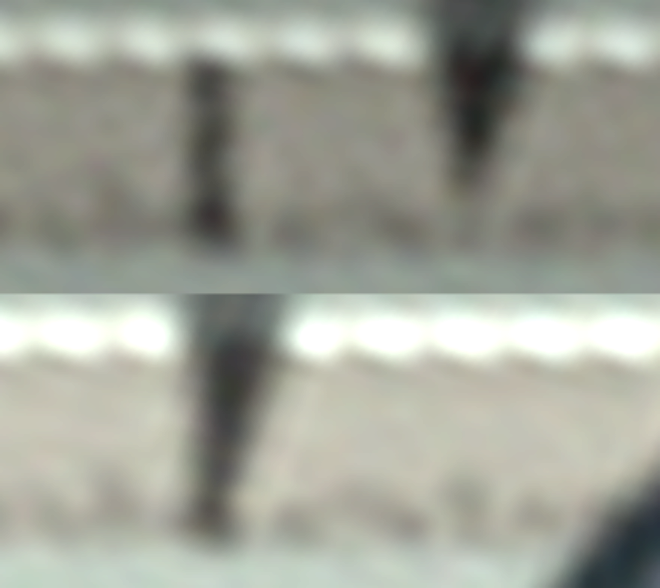

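In the rectified view (12 px/mm) the pointer axis is at about column 225 and the mark at 212, so it is about 1 mm short. One short 6 mm stroke should close that.

```bash
python3 -m crank '[{"dp":[0,0,0.35],"angular":[0,0,0]},{"dp":[0.1,-0.318,0],"angular":[0,0,0]},{"dp":[0.1,-0.318,0],"angular":[0,0,0]},{"dp":[0,0,-0.35],"angular":[0,0,0]},{"dp":[0,0,0],"angular":[0,0,0]},{"dp":[-0.03,0.095,0],"angular":[0,0,0]},{"dp":[-0.03,0.095,0],"angular":[0,0,0]},{"dp":[0,0,0],"angular":[0,0,0]},{"dp":[0,0,0.8],"angular":[0,0,0]},{"dp":[0,0,0.8],"angular":[0,0,0]},{"dp":[0,0,1],"angular":[0,0,0]},{"dp":[0,0,1],"angular":[0,0,0]},{"dp":[0,0,0],"angular":[0,0,0]}]'
python3 -c "
from h import *
b=dict(np.load('last_top.npz'));a=snap('top')
a0=cv2.imread('pics/t0.png')
def rect(im):
    xs=np.arange(-.052,-.080,-.00025);ys=np.arange(.05,-.005,-.00025)
    m=np.array([[proj(b,Wd([x,y,.040+(x+.072)*.6])) for y in ys] for x in xs],np.float32)
    return cv2.cvtColor(cv2.remap(im,m[...,0].copy(),m[...,1].copy(),cv2.INTER_CUBIC),cv2.COLOR_BGR2GRAY)
for r0 in (28,36,44):
  for im in (a0,b['image'],a['image']):
    r=rect(im)[r0-3:r0+4].mean(0)
    d=np.gradient(cv2.GaussianBlur(r[None].astype(np.float32),(0,0),2)[0])
    k=np.argsort(-d)[:30];best=[i for i in range(1,len(d)-1) if d[i]>d[i-1] and d[i]>=d[i+1] and d[i]>2.5]
    print(r0,'right edges y(mm)',[(50-.25*i,round(float(d[i]),1)) for i in best])
s=sense();print(D(s['tcp_pos']),s['tcp_pos'],s['force'])
Q=D(world(a));t=Q[150:200,240:290].reshape(-1,3);t=t[t[:,2]>.14];print(t.min(0),t.max(0),t.mean(0))
"
```

```text
t: 11.0
tcp_pos: [0.549, -0.1452, 0.2054]
tool_rot: [-0.151, 0.989, -0.002, 0.003]
force: [-0.1, -0.0, 0.5]
finger_gap: -0.002
gripper_force: 0.0
28 right edges y(mm) [(31.25, 3.3), (6.5, 3.9)]
28 right edges y(mm) [(28.0, 3.8), (26.5, 3.9)]
28 right edges y(mm) [(29.0, 4.2)]
36 right edges y(mm) [(31.0, 3.1), (7.0, 3.5)]
36 right edges y(mm) [(28.25, 4.4), (27.5, 4.4)]
36 right edges y(mm) [(29.25, 4.6)]
44 right edges y(mm) [(30.5, 3.4), (8.25, 3.7)]
44 right edges y(mm) [(28.25, 4.6)]
44 right edges y(mm) [(30.0, 4.7)]
[-0.07199812 -0.07297526  0.20336299] [ 0.54771907 -0.14456631  0.20336299] [-0.27553797  0.07096761 -0.39966627]
[0.01350166 0.03687205 0.14007345] [0.04683921 0.05668989 0.16542174] [0.02656919 0.04673962 0.15547328]
```

```bash
python3 -c "
from h import *
b=dict(np.load('last_top.npz'));a0=cv2.imread('pics/t0.png')
def rect(im):
    xs=np.arange(-.045,-.080,-.00025);ys=np.arange(.05,-.005,-.00025)
    m=np.array([[proj(b,Wd([x,y,.040+(x+.072)*.6])) for y in ys] for x in xs],np.float32)
    return cv2.remap(im,m[...,0].copy(),m[...,1].copy(),cv2.INTER_CUBIC)
r=np.vstack([rect(a0),rect(b['image'])]);r=cv2.convertScaleAbs(cv2.resize(r,None,fx=3,fy=2),alpha=1.8)
cv2.imwrite('pics/c7.png',r)
Q=D(world(b));print((Q[150:190:1,240:290,2][::3,::3]*1000).round())
"
```

```text
[[  1.   0. 109. 108. 106. 106.   2.   2.  39.  44.  47.  43.  41.  11.
   14.  11.  10.]
 [113. 107.  -2. 105. 117.  37.  45.  46.  45.  41.  10.  10.  14.  11.
   14.  14.  14.]
 [109.  47.  44.  47. 120. 125.  43.  15.  13.  14.  16.  13.  19.  14.
   13.  10.  32.]
 [ 78.  47.  42.  39.  14. 125.  12.  78.  12.  13.  11.  13.  13.  31.
   35.  37.  35.]
 [ 46.  31.  65.  12.  69. 134. 137. 135.  84.  38.  39.  33.  36.  38.
   nan  34.  13.]
 [ 20.  17.  79.  54. 139. 137. 144. 136.  89.  37.  39.  33.  31.  10.
   12.  11.  11.]
 [ 16.  13.  83.  13.  90. 136. 146. 131.  90.  37.  33.  14.  12.  13.
   12.  12.  14.]
 [ 15.  13.  33.  93.  92. 147. 149. 152. 155.  90.  12.  10.  12.  12.
   15.  11.  13.]
 [ 13.  15.  33.  91.  52.  93. 160. 157. 162.  89.  15.  14.  12.  11.
   13.  13.  17.]
 [ 14.  10.  11.  87.  85.  88. 158. 160. 165. 162.  14.  14.  13.  10.
   13.  30.  32.]
 [ 12.  12.  29.  32.  86.  90. 160.  92.  90.  84.  83.  36.  39.  33.
   32.  33.  31.]
 [ 13.  31.  30.  30.  88.  55.  89.  86.  83.  79.  85.  34.  40.  nan
   26.  11.  14.]
 [ 10.   9.  14.  11.  84.  10.  80.  81.  77.  74.  74.  40.  34.  11.
   13.  17.  11.]
 [ 14.  11.  13.  12.  38.  78.  74.  72.  66.  15.  65.  58.  10.  12.
   16.   8.   9.]]
```

View pics/c7.png

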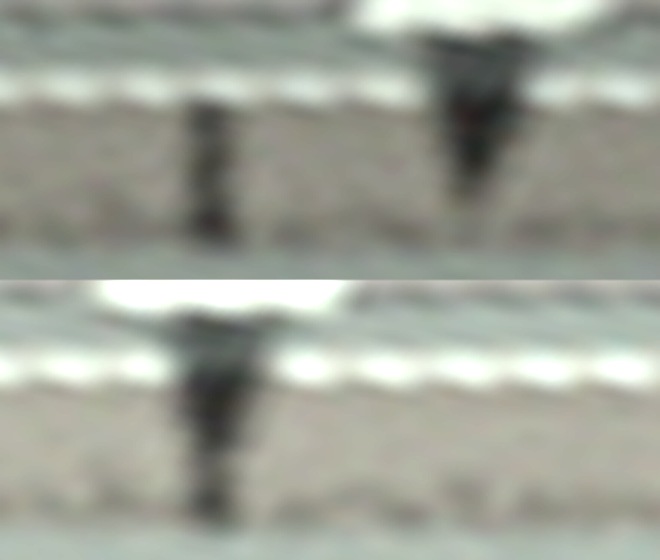

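The pointer (column about 213) now lies exactly on the mark (212). Next is the hold-down tab. The model gives its middle at dispenser (0.026, 0.0465, 0.161) raised and (0.002, 0.0465, 0.108) level, and the measured height agrees with the raised value.

```bash
python3 -m crank '[{"dp":[0,0,0.8],"angular":[0,0,0]},{"dp":[0.29,0.786,0],"angular":[0,0,0]},{"dp":[0.29,0.786,0],"angular":[0,0,0]},{"dp":[0.29,0.786,0],"angular":[0,0,0]},{"dp":[0.29,0.786,0],"angular":[0,0,0]},{"dp":[0.29,0.786,0],"angular":[0,0,0]},{"dp":[0.29,0.786,0],"angular":[0,0,0]},{"dp":[0,0,-0.4],"angular":[0,0,0]},{"dp":[0,0,-0.5],"angular":[0,0,0]},{"dp":[0,0,0],"angular":[0,0,0]},{"dp":[0,0,0],"angular":[0,0,0]}]'
python3 -c "
from h import *
s=sense();print(D(s['tcp_pos']),s['force'])
f=np.deg2rad
for p in (43,30,20,10,0):
  p=f(p);print(.081-.079*np.cos(p)+.003*np.sin(p),.105+.079*np.sin(p)+.003*np.cos(p), 'edge z',.105+.091*np.sin(p)+.003*np.cos(p)+.0165)"
```

```text
t: 12.15
tcp_pos: [0.598, -0.0029, 0.1977]
tool_rot: [-0.151, 0.989, 0.001, -0.002]
force: [-0.1, 0.0, -0.2]
finger_gap: 0.004
gripper_force: 0.0
[0.01836284 0.04717095 0.19765351] [-0.14011022  0.03206575 -0.15395248]
0.025269052652273034 0.16107193154979488 edge z 0.18575591187054485
0.014083993101029339 0.14709807621135332 edge z 0.1695980762113533
0.007790343387890237 0.13483866918508555 edge z 0.15544291090499357
0.0037211320450363647 0.12167262929472411 edge z 0.1402564074267273
0.0020000000000000018 0.108 edge z 0.1245
```

```bash
python3 -m crank '[{"dp":[-0.054,-0.017,-0.16],"angular":[0,0,0]},{"dp":[-0.054,-0.017,-0.16],"angular":[0,0,0]},{"dp":[-0.054,-0.017,-0.16],"angular":[0,0,0]},{"dp":[-0.054,-0.017,-0.16],"angular":[0,0,0]},{"dp":[-0.054,-0.017,-0.16],"angular":[0,0,0]},{"dp":[-0.054,-0.017,-0.16],"angular":[0,0,0]}]'
python3 -m crank '[{"dp":[-0.064,-0.02,-0.16],"angular":[0,0,0]},{"dp":[-0.064,-0.02,-0.16],"angular":[0,0,0]},{"dp":[-0.064,-0.02,-0.16],"angular":[0,0,0]},{"dp":[-0.038,-0.012,-0.16],"angular":[0,0,0]},{"dp":[-0.038,-0.012,-0.16],"angular":[0,0,0]},{"dp":[-0.038,-0.012,-0.16],"angular":[0,0,0]},{"dp":[0,0,0],"angular":[0,0,0]}]'
python3 -c "
from h import *
s=sense();print(D(s['tcp_pos']),s['force'])"
```

```text
t: 12.75
tcp_pos: [0.5891, -0.0055, 0.1703]
tool_rot: [-0.151, 0.988, -0.0, -0.0]
force: [-0.4, 0.8, 1.3]
finger_gap: -0.001
gripper_force: 0.4
t: 13.45
tcp_pos: [0.5797, -0.0082, 0.141]
tool_rot: [-0.151, 0.988, 0.0, -0.001]
force: [0.2, 0.6, -0.6]
finger_gap: 0.002
gripper_force: 0.0
[-0.00073272  0.04759327  0.14096323] [ 0.23688119  0.56352186 -0.56180148]
```

```bash
python3 -m crank '[{"dp":[0,0,-0.16],"angular":[0,0,0]},{"dp":[0,0,-0.16],"angular":[0,0,0]},{"dp":[0,0,-0.13],"angular":[0,0,0]},{"dp":[0,0,0],"angular":[0,0,0]}]'
python3 -m crank '[{"dp":[0,0,-0.05],"angular":[0,0,0]},{"dp":[0,0,0],"angular":[0,0,0]}]'
python3 -m crank '[{"dp":[0,0,-0.05],"angular":[0,0,0]},{"dp":[0,0,0],"angular":[0,0,0]}]'
```

```text
t: 13.85
tcp_pos: [0.5799, -0.0082, 0.1276]
tool_rot: [-0.151, 0.988, 0.0, -0.001]
force: [0.7, 0.2, 0.8]
finger_gap: 0.0
gripper_force: 0.0
t: 14.05
tcp_pos: [0.5802, -0.0082, 0.1267]
tool_rot: [-0.151, 0.988, 0.0, 0.0]
force: [0.1, -0.2, -0.2]
finger_gap: -0.002
gripper_force: 0.0
t: 14.25
tcp_pos: [0.5803, -0.0083, 0.1253]
tool_rot: [-0.151, 0.988, -0.0, 0.0]
force: [-0.8, 0.5, -0.1]
finger_gap: 0.003
gripper_force: 0.0
```

```bash
python3 -m crank '[{"dp":[0,0,-0.04],"angular":[0,0,0]},{"dp":[0,0,0],"angular":[0,0,0]}]'
python3 -m crank '[{"dp":[0,0,-0.04],"angular":[0,0,0]},{"dp":[0,0,0],"angular":[0,0,0]}]'
python3 -c "
from h import *
s=sense();print(D(s['tcp_pos']),s['force'])
a=snap('side');cv2.imwrite('pics/c8.png',cv2.resize(a['image'][190:300,260:390],None,fx=5,fy=5,interpolation=cv2.INTER_CUBIC))"
```

```text
t: 14.45
tcp_pos: [0.5803, -0.0083, 0.1248]
tool_rot: [-0.151, 0.988, -0.0, 0.0]
force: [-1.2, 0.7, 5.0]
finger_gap: 0.002
gripper_force: 2.1
t: 14.65
tcp_pos: [0.5803, -0.0083, 0.1244]
tool_rot: [-0.151, 0.988, -0.0, 0.0]
force: [-2.3, 0.1, 9.1]
finger_gap: 0.003
gripper_force: 4.8
[-0.00015093  0.04729296  0.12440432] [-2.25480315  0.08083501  9.11433018]
```

View pics/c8.png

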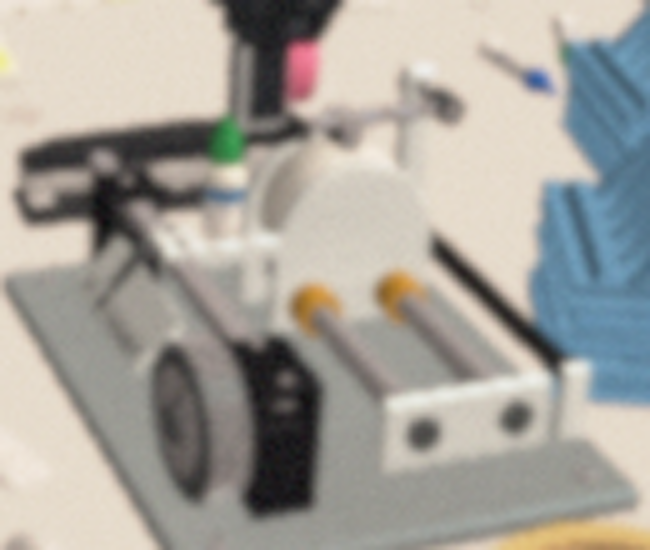

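The arm is level at crop (340,120)–(440,100), with its roller on the roll and a firm 9 N stop at exactly the predicted height. I retreat straight up and check.

```bash
python3 -m crank '[{"dp":[0,0,0.1],"angular":[0,0,0]},{"dp":[0,0,0.2],"angular":[0,0,0]},{"dp":[0,0,0.5],"angular":[0,0,0]},{"dp":[0,0,0.9],"angular":[0,0,0]},{"dp":[0,0,1],"angular":[0,0,0]},{"dp":[-0.7,-0.9,0.5],"angular":[0,0,0]},{"dp":[-0.7,-0.9,0],"angular":[0,0,0]},{"dp":[-0.7,-0.9,0],"angular":[0,0,0]},{"dp":[-0.7,-0.9,0],"angular":[0,0,0]},{"dp":[-0.7,-0.9,0],"angular":[0,0,0]},{"dp":[-0.7,-0.9,0],"angular":[0,0,0]},{"dp":[0,0,0],"angular":[0,0,0]},{"dp":[0,0,0],"angular":[0,0,0]},{"dp":[0,0,0],"angular":[0,0,0]}]'
python3 -c "
from h import *
a=snap('top');gauge(a);q=D(world(a)).reshape(-1,3)
m=(q[:,0]>-.02)&(q[:,0]<.09)&(q[:,1]>.02)&(q[:,1]<.075)&(q[:,2]<.19)
t=q[m&(q[:,2]>.097)];print(len(t),t.min(0),t.max(0))
for x in np.arange(-.015,.09,.01):
  k=m&(abs(q[:,0]-x)<.005)&(abs(q[:,1]-.0465)<.006);print(x.round(3),np.nanmax(q[k,2]).round(3) if k.any() else None)
p0=cv2.imread('pics/t0.png');d=cv2.absdiff(p0,a['image']).max(2);print('tabletop diffs',[ (n,int(d[v-8:v+9,u-8:u+9].mean())) for n,u,v in(('timer',380,210),('tape',364,145),('stapler',199,213),('drop',213,197),('c1',238,268),('c5',302,248))])
"
```

```text
t: 16.1
tcp_pos: [0.4547, -0.1698, 0.219]
tool_rot: [-0.152, 0.988, 0.0, 0.0]
force: [-0.1, 0.4, -0.4]
finger_gap: 0.002
gripper_force: 0.0
-0.06 90 [(31, 34)]
-0.064 92 [(32, 46)]
-0.068 90 [(32, 61)]
-0.071 84 [(32, 55)]
386 [-0.005981    0.03635222  0.09791812] [0.08996964 0.07458525 0.11406269]
-0.015 0.016
-0.005 0.11
0.005 0.11
0.015 0.111
0.025 0.109
0.035 0.109
0.045 0.11
0.055 0.11
0.065 0.109
0.075 0.11
0.085 0.114
tabletop diffs [('timer', 56), ('tape', 18), ('stapler', 7), ('drop', 15), ('c1', 18), ('c5', 18)]
```

```bash
python3 -c "
from station import order
print(order.sign_off())"
```

```text
the job is handed in; nothing more can be done
None
```

I handed the job in at about 16 s. The pointer is at the long gauge mark to within about 0.5 mm, the hold-down arm is level with its roller on the label roll, and the robot is clear of everything. The sign-off returned no verdict. I did not measure the roll's own position at the end, and the other things on the table got only a rough image comparison, in which the timer looked changed, probably because the arm was over it.

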